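# Press the proud row of a mosaic home

## Task

With the fingertips, press the five raised tiles of the wavy row fully home into the mosaic panel, one after another along the row, starting at the white tile and finishing at the black one. Do it in one pass: from the first tile to the last the fingertips stay over the row, no more than a few centimetres above it; then move clear. Only press: do not pull any tile up, and leave the bowl, cup, palette knife and nippers where they are.

Things in the scene. Friction and masses are not known exactly. Their poses are not given: they have to be found in the camera images.
- row_mid (a point): Middle of the tile row, on the flat upper face of the mosaic panel (purple, lilac and pink flush tiles in grey grout), 34 mm above the table. The panel, 164 x 264 mm, is fixed on a wooden board 200 x 300 mm (12 mm thick) that does not move; the long side lies along this point's y axis, z is up. The row is an S-shaped wave along y, about 184 mm long and 56 mm wide, of five push-fit tiles that stand proud; the whole may lie at any yaw
- tile1_top (a point): Centre of the top face of the first tile of the row, white, 24 mm square, z up; it sinks with the tile. Neighbouring tile centres are 52 to 56 mm apart. At the start it is 5.5 to 7 mm above the panel's face; fully home 0.5 mm above it
- tile1 (a joint): How far the first tile (white) has been pushed down into its push-fit pocket, m: 0 to 0.0015 at the start, 0.0065 fully home against a hard stop. It takes 3 to 5 N, has no spring, and stays where it is left; it would come up (negative values) if pulled
- tile2_top (a point): Centre of the top face of the second tile of the row, turquoise, 24 mm square, z up; it sinks with the tile. Neighbouring tile centres are 52 to 56 mm apart. At the start it is 5.5 to 7 mm above the panel's face; fully home 0.5 mm above it
- tile2 (a joint): How far the second tile (turquoise) has been pushed down into its push-fit pocket, m: 0 to 0.0015 at the start, 0.0065 fully home against a hard stop. It takes 3 to 5 N, has no spring, and stays where it is left; it would come up (negative values) if pulled
- tile3_top (a point): Centre of the top face of the third (middle) tile of the row, turquoise, 24 mm square, z up; it sinks with the tile. Neighbouring tile centres are 52 to 56 mm apart. At the start it is 5.5 to 7 mm above the panel's face; fully home 0.5 mm above it
- tile3 (a joint): How far the third (middle) tile (turquoise) has been pushed down into its push-fit pocket, m: 0 to 0.0015 at the start, 0.0065 fully home against a hard stop. It takes 3 to 5 N, has no spring, and stays where it is left; it would come up (negative values) if pulled
- tile4_top (a point): Centre of the top face of the fourth tile of the row, turquoise, 24 mm square, z up; it sinks with the tile. Neighbouring tile centres are 52 to 56 mm apart. At the start it is 5.5 to 7 mm above the panel's face; fully home 0.5 mm above it
- tile4 (a joint): How far the fourth tile (turquoise) has been pushed down into its push-fit pocket, m: 0 to 0.0015 at the start, 0.0065 fully home against a hard stop. It takes 3 to 5 N, has no spring, and stays where it is left; it would come up (negative values) if pulled
- tile5_top (a point): Centre of the top face of the fifth and last tile of the row, black, 24 mm square, z up; it sinks with the tile. Neighbouring tile centres are 52 to 56 mm apart. At the start it is 5.5 to 7 mm above the panel's face; fully home 0.5 mm above it
- tile5 (a joint): How far the fifth and last tile (black) has been pushed down into its push-fit pocket, m: 0 to 0.0015 at the start, 0.0065 fully home against a hard stop. It takes 3 to 5 N, has no spring, and stays where it is left; it would come up (negative values) if pulled
- bowl: Loose white plastic bowl, rim radius 60 mm, 45 mm high, on the table beside the panel; origin at the centre of its underside
- cup: Loose yellow plastic cup, rim radius 35 mm, 70 mm high, on the table beside the panel; origin at the centre of its underside
- knife: Loose palette knife with dark wooden handle, 190 mm long, blade 65 mm wide, 20 mm high, flat on the table beside the panel; origin under its middle, lies along its x axis
- nippers: Loose tile nippers with red handles, 185 mm long, 80 mm wide, 15 mm high, flat on the table beside the panel; origin under the middle, lie along their x axis

How it is judged:
By the outcome, as a careful person would: the job done as asked, in the order asked, and still so for the second after the job is handed in, with the robot touching nothing.
It also fails if it takes over 48 s, if anything falls off the work surface, if the arm or the gripper's body presses on something with over 40 N, if the wrist force passes 120 N, or if a joint passes its speed limit or range.

## Robot

A 6-joint arm with a two-finger parallel gripper is mounted at the origin on the work surface. World frame = base frame: x ahead of the robot, y to its left, z up, the work surface at z = 0. Lengths are in mm, angles in rad, forces in N, time in s.
With the tool pointing down it reaches from about 350 to 775 mm from the base axis. Payload 7.3 kg.
Tool frame: the origin (TCP) lies at the very end of the fingers, on their centre line; the grasp point (between the pads) lies 19 mm behind it; z points along the fingers, y is the line along which they close (so a half turn about z gives the same grasp; the last joint's range is limited). The gripper opens to 92 mm and grips with 3 to 60 N. Pads are 19 mm wide; open, the fingers measure 130 mm over their backs; the gripper's body (75 mm by 190 mm) begins 47 mm behind the grasp point.
Start: joints at [-1.453, 0.342, 1.524, -0, 1.275, -0.146], TCP at [136.916, -506.852, 226.741] pointing down, gripper open.
Joint ranges: [-2.53, 2.53], [-0.77, 2.02], [0.04, 2.7], [-1, 4.14], [0.28, 2.66], [-3.11, 3.11]. Speed limits (rad/s): [2.57, 2.57, 3.14, 3.14, 3.14, 3.14].

## Interface

Orientations are given as [roll, pitch, yaw] about the fixed x, y, z axes, in that order (R = Rz(yaw) Ry(pitch) Rx(roll)).
In Python, from plant import bot gives the robot as it stands.
- The arm moves only by the tool jog_arm, never from a script. Its argument "targets" is a list of rows, each an object with "xyz": the shift along the tool's x, y, z as a fraction of full scale, a list of three; "spin": the turn about the tool's z as a fraction of full scale. In form: [{"xyz": [x, y, z], "spin": spin}, ...]. A call has exactly 10 rows; each row shifts and turns the commanded pose from where the row before left it, along the tool's axes as they then stand; what a row does not reach is not made up. Full scale, the value 1, is 80 mm for a shift and 0.1 rad for a turn. A row lasts 1/8 s, in which the tool goes at most 62.5 mm and 10.7 degrees, less where a joint would pass 70% of its speed; a pose out of reach is approached as far as the arm can. A call with a number of a shift or a turn outside -1 to 1 is refused whole. A call with a gripper value outside its range is refused whole. "gripper" is the opening in per cent of the stroke, from 0 (shut) to 100 (fully open), set as the call begins (left out, the last holds). The fingers move at their own pace and stop on an object; the grip force is fixed at half the most. Time passes only in rows, so rows that do not move let the fingers close, or fill a call up. It gives the time, the measured TCP pose, the force, the opening and the grip force at its end, in the units of the state.
- bot.get_obs(): the state, without advancing time (a new reading comes with each control period).
- bot.capture(name): name is "scene" or "top" or "wrist"; returns the picture (420x560x3 uint8, blue, green, red); there is no depth.
- bot.get_calibration(name): a dict with "vfov" (degrees; the focal length in pixels is half the picture's height over the tangent of half this angle, whatever the lens; pixels are square), "cx", "cy" (the principal point, pixels), "eye" and "rotation" of the camera in the world. Camera axes: x right, y down, z forward; pixel columns grow to the right and rows downward; lengths in mm; the calibration is good to about 2 mm. A picture is of the moment at which its call begins: read the wrist's pose just before it. get_calibration takes no time and is no camera call; for the wrist camera it gives the pose at the moment of the call.
- bot.close_job(): hands the job in; it is judged then, once.
The state is a dict: "time": time; "joint_positions": joint angles; "dq": joint speeds; "tau": joint torques, N m; "tool_pos": TCP position; "tcp_rot": TCP orientation; "contact_force": force on the tool from outside, world axes, zero at the start; "moment": the same for the moment, N m; "grip_width": finger opening in mm; "finger_force": force on a finger pad.
Only numpy, scipy, OpenCV 4.12 (cv2) and the standard library are available. Lean on these libraries where they do the work, as an engineer would, in place of code of your own. Each camera call takes 0.05 s, during which the arm holds its last target. There are 200 camera calls.

## Working session

There is one attempt and no reset: what is moved stays moved. The work goes in short steps, Python scripts to look and compute and a tool call to move; the robot and the scene stay as the last step left them, time stands still between calls to the robot, and variables do not carry over. Pictures are saved under pics/ and viewed, at most 10 in all, crops included, and the job is handed in when it is done.

Besides the shell and the picture viewer there is one more tool, called as name(argument=value, ...) on one line, values as JSON. jog_arm: Moves the arm, as the interface text tells. Shift numbers are shares of 80 mm and turn numbers shares of 0.1 rad, none past 1 either way. Its arguments: {"type":"object","properties":{"targets":{"type":"array","items":{"type":"object","properties":{"xyz":{"type":"array","items":{"type":"number"}},"spin":{"type":"number"}}}},"gripper":{"type":"number"}},"required":["targets"]}

```bash
mkdir -p pics; ls
python3 - <<'E'
from plant import bot
import cv2
o=bot.get_obs(); print(o)
for n in("top","scene"):
    c=bot.get_calibration(n); print(n,c); cv2.imwrite(f'pics/{n}0.png',bot.capture(n))
E
```

```text
pics
{'time': 0.0, 'joint_positions': array([-1.45297310e+00,  3.42739503e-01,  1.52503219e+00, -2.57810160e-05,
        1.27538210e+00, -1.46007701e-01]), 'dq': array([-0.00111525,  0.00062055,  0.00167853,  0.00081897, -0.00025229,
        0.00174979]), 'tau': array([-4.38348679e-04, -4.31243920e+01, -2.44222856e+01,  7.18801282e-02,
        5.60044439e-02, -1.52467323e-04]), 'tool_pos': array([ 136.87108292, -506.41919027,  226.03095683]), 'tcp_rot': array([-3.14004454e+00, -2.02738941e-04,  2.63838294e-01]), 'contact_force': array([-0.12486669, -1.13699062, -0.09152967]), 'moment': array([-0.03497419, -0.06002944, -0.0087162 ]), 'finger_force': 0.0, 'grip_width': 92.0815502387117}
top {'vfov': 44.17196572442501, 'cx': 283.02492506601766, 'cy': 216.64982476722744, 'eye': array([ 443.23351912,   79.74932913, 1231.63184979]), 'rotation': array([-3.02142652, -0.02304177, -1.59758583])}
scene {'vfov': 46.24196613186459, 'cx': 282.4082041425501, 'cy': 221.09770776585455, 'eye': array([1118.49320032, -531.33808575,  568.59175631]), 'rotation': array([-2.12533317, -0.01053757,  0.75320875])}
```

View pics/top0.png

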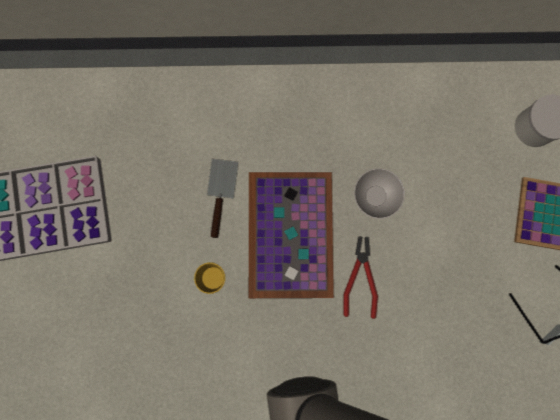

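View pics/scene0.png

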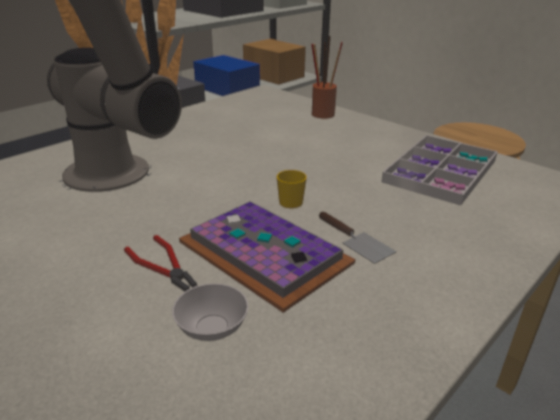

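The top view shows the board upright at columns 249–333. White is at (291,273), the turquoise tiles are at (304,255), (291,233) and (279,212), and black is at (291,194). The scene view agrees, with the bowl, cup, knife and nippers beside the board.

```bash
cat > h.py <<'E'
import numpy as np, cv2
from scipy.spatial.transform import Rotation as R
def ray(c,uv):
    f=210/np.tan(np.radians(c['vfov']/2)); uv=np.atleast_2d(uv).astype(float)
    d=np.c_[(uv[:,0]-c['cx'])/f,(uv[:,1]-c['cy'])/f,np.ones(len(uv))]
    return R.from_euler('xyz',c['rotation']).apply(d)
def onplane(c,uv,z):
    d=ray(c,uv); return c['eye']+d*((z-c['eye'][2])/d[:,2])[:,None]
def blobs(m,amin):
    n,l,s,ce=cv2.connectedComponentsWithStats(m.astype(np.uint8))
    return [(ce[i],s[i,4]) for i in range(1,n) if s[i,4]>=amin]
def tiles(im,x0,x1,y0,y1,a):
    h=cv2.cvtColor(im,cv2.COLOR_BGR2HSV); H,S,V=cv2.split(h)
    roi=np.zeros(H.shape,bool); roi[y0:y1,x0:x1]=1
    return dict(white=blobs(roi&(V>140)&(S<50),a),turq=blobs(roi&(H>75)&(H<100)&(S>100)&(V>80),a),black=blobs(roi&(V<45),a))
E
python3 - <<'E'
from plant import bot
from h import *
for n,roi in (("top",(255,328,178,292)),("scene",(190,345,205,290))):
    c=bot.get_calibration(n); im=cv2.imread(f'pics/{n}0.png')
    for k,v in tiles(im,*roi,12 if n=="top" else 12).items():
        for p,a in v: print(n,k,p.round(1),a,onplane(c,p,40.3)[0].round(1))
c=bot.get_calibration("top")
print(onplane(c,[(249,297),(333,297),(332,172),(249,172)],12).round())
print(onplane(c,[(380,193)],45),onplane(c,[(210,278)],70),onplane(c,[(215,235),(363,240),(376,316),(346,314)],10))
o=bot.get_obs();w=bot.get_calibration("wrist");print(w)
E
```

```text
top white [290.9 272.8] 90 [456.5  33.8  40.3]
top turq [278.5 211.6] 98 [598.4  58.6  40.3]
top turq [290.8 232.7] 104 [548.6  31.5  40.3]
top turq [303.1 253.6] 106 [499.6   4.6  40.3]
top black [290.6 193.5] 105 [640.2  29.4  40.3]
scene white [205.5 211.9] 532 [398.3   9.3  40.3]
scene white [314.4 219.6] 1387 [582.2 144.7  40.3]
scene white [233.2 218.2] 49 [458.8  32.5  40.3]
scene white [208.1 272.9] 753 [ 563.3 -119.9   40.3]
scene white [336.1 283.6] 221 [742.2  11.2  40.3]
scene turq [236.7 232.7] 92 [504.4   0.8  40.3]
scene turq [264.2 236.3] 91 [552.2  29.2  40.3]
scene turq [291.6 240.5] 94 [600.1  55.6  40.3]
scene black [298.3 256.8] 95 [644.7  24.6  40.3]
[[403. 132.  12.]
 [398. -64.  12.]
 [695. -73.  12.]
 [699. 126.  12.]]
[[ 635.89780036 -179.16994711   45.        ]] [[449.38032532 215.19465957  70.        ]] [[ 550.20829559  209.42403062   10.        ]
 [ 529.60382419 -140.6969474    10.        ]
 [ 351.28973803 -163.08168539   10.        ]
 [ 357.87122116  -93.07022916   10.        ]]
{'vfov': 66.55112555117952, 'cx': 282.60360832829895, 'cy': 216.35606411315504, 'eye': array([ 208.75918218, -486.89769086,  383.67188513]), 'rotation': array([ 2.86051318e+00,  8.61684159e-04, -1.30726151e+00])}
```

jog_arm(targets=[{"xyz": [0,0,0],"spin": 0.95},{"xyz": [0,0,0],"spin": 0.95},{"xyz": [0,0,0],"spin": 0.95},{"xyz": [0.5,-0.4,0],"spin": 0},{"xyz": [0.5,-0.4,0],"spin": 0},{"xyz": [0.5,-0.4,0],"spin": 0},{"xyz": [0.5,-0.4,0],"spin": 0},{"xyz": [0.5,-0.4,0],"spin": 0},{"xyz": [0.5,-0.4,0],"spin": 0},{"xyz": [0.5,-0.4,0],"spin": 0}], gripper=0)

```text
time: 1.35
tool_pos: [422.7, -287.5, 226.5]
tcp_rot: [-3.141, 0.0, -0.021]
contact_force: [-0.2, -0.3, 0.7]
grip_width: 0.9
finger_force: 0.0
```

jog_arm(targets=[{"xyz": [0.1,-0.5,0.04],"spin": 0},{"xyz": [0.1,-0.5,0.04],"spin": 0},{"xyz": [0.1,-0.5,0.04],"spin": 0},{"xyz": [0.1,-0.5,0.04],"spin": 0},{"xyz": [0.1,-0.5,0.04],"spin": 0},{"xyz": [0.1,-0.5,0.04],"spin": 0},{"xyz": [0.1,-0.5,0.04],"spin": 0},{"xyz": [0.1,-0.5,0.04],"spin": 0},{"xyz": [0,0,0],"spin": 0},{"xyz": [0,0,0],"spin": 0}])

```text
time: 2.6
tool_pos: [492.1, 29.4, 200.9]
tcp_rot: [3.141, 0.001, -0.021]
contact_force: [0.5, -0.2, -0.5]
grip_width: 0.3
finger_force: 0.0
```

Run:
```python
from plant import bot
from h import *
o=bot.get_obs(); c=bot.get_calibration("wrist"); im=bot.capture("wrist"); cv2.imwrite('pics/w0.png',im)
print(o['tool_pos'],o['tcp_rot'],c)
for k,v in tiles(im,0,560,0,420,150).items():
    for p,a in v:
        if a<1500: print(k,p.round(1),a,onplane(c,p,40.3)[0].round(1))
```

```text
[492.12211797  29.37689645 200.85580412] [ 3.14113096e+00  7.06279638e-04 -2.06693719e-02] {'vfov': 66.55112555117952, 'cx': 282.60360832829895, 'cy': 216.35606411315504, 'eye': array([566.66844033,  28.17566799, 358.34560681]), 'rotation': array([ 2.85976747e+00, -1.01928885e-03, -1.59176246e+00])}
white [327.8 104.2] 1140 [583.4 -14.9  40.3]
white [279. 233.] 591 [456.5  34.   40.3]
turq [249.   90.9] 684 [596.6  58.5  40.3]
turq [279.1 143.4] 596 [548.3  31.6  40.3]
turq [306.6 191.6] 558 [500.1   5.   40.3]
black [279.1  38.7] 706 [639.5  29.4  40.3]
```

View pics/w0.png

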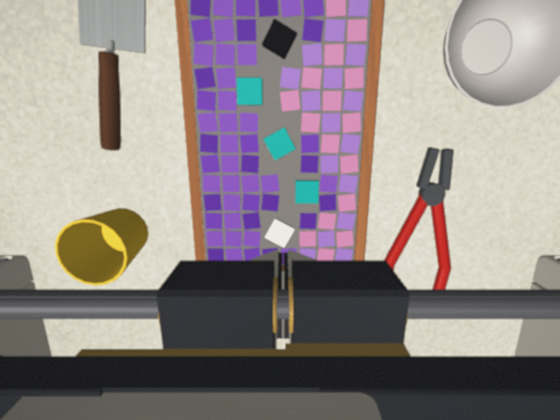

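The wrist view shows white at (279,233), turquoise at (307,192), (279,143) and (249,91), and black at (279,39). The positions match the top camera within 1 mm and the spacings are 52–56 mm, so I'm going down over the white tile.

jog_arm(targets=[{"xyz": [-0.15,-0.016,0.3],"spin": 0},{"xyz": [-0.15,-0.016,0.4],"spin": 0},{"xyz": [-0.146,-0.015,0.4],"spin": 0},{"xyz": [0,0,0.4],"spin": 0},{"xyz": [0,0,0.2],"spin": 0},{"xyz": [0,0,0.12],"spin": 0},{"xyz": [0,0,0],"spin": 0},{"xyz": [0,0,0],"spin": 0},{"xyz": [0,0,0],"spin": 0},{"xyz": [0,0,0],"spin": 0}])

```text
time: 3.9
tool_pos: [457.0, 34.2, 55.9]
tcp_rot: [3.141, -0.001, -0.021]
contact_force: [-0.9, 0.7, 0.6]
grip_width: 0.6
finger_force: 0.0
```

jog_arm(targets=[{"xyz": [0,0,0.1],"spin": 0},{"xyz": [0,0,0.06],"spin": 0},{"xyz": [0,0,0.02],"spin": 0},{"xyz": [0,0,0.02],"spin": 0},{"xyz": [0,0,0.02],"spin": 0},{"xyz": [0,0,0.02],"spin": 0},{"xyz": [0,0,0.02],"spin": 0},{"xyz": [0,0,0.02],"spin": 0},{"xyz": [0,0,0],"spin": 0},{"xyz": [0,0,0],"spin": 0}])

```text
time: 5.15
tool_pos: [456.7, 34.3, 34.5]
tcp_rot: [3.141, -0.0, -0.021]
contact_force: [-7.7, 0.0, 21.4]
grip_width: 0.5
finger_force: 11.2
```

White is at 34.5 mm, which is home, and 21 N confirms the hard stop. Next is tile 2.

jog_arm(targets=[{"xyz": [0,0,-0.1],"spin": 0},{"xyz": [0,0,-0.1],"spin": 0},{"xyz": [0,0,-0.05],"spin": 0},{"xyz": [0.15,0.1,0],"spin": 0},{"xyz": [0.2,0.13,0],"spin": 0},{"xyz": [0.2,0.12,0],"spin": 0},{"xyz": [0,0,0],"spin": 0},{"xyz": [0,0,0],"spin": 0},{"xyz": [0,0,0],"spin": 0},{"xyz": [0,0,0],"spin": 0}])

```text
time: 6.4
tool_pos: [499.9, 5.6, 53.1]
tcp_rot: [3.142, 0.0, -0.021]
contact_force: [0.1, 0.3, -0.0]
grip_width: 0.4
finger_force: 0.0
```

jog_arm(targets=[{"xyz": [0,0,0.08],"spin": 0},{"xyz": [0,0,0.05],"spin": 0},{"xyz": [0,0,0.02],"spin": 0},{"xyz": [0,0,0.02],"spin": 0},{"xyz": [0,0,0.02],"spin": 0},{"xyz": [0,0,0.02],"spin": 0},{"xyz": [0,0,0.02],"spin": 0},{"xyz": [0,0,0.02],"spin": 0},{"xyz": [0,0,0],"spin": 0},{"xyz": [0,0,0],"spin": 0}])

```text
time: 7.65
tool_pos: [500.2, 5.3, 34.6]
tcp_rot: [3.141, -0.001, -0.021]
contact_force: [-6.7, 1.0, 18.6]
grip_width: 0.4
finger_force: 9.2
```

Tile 2 is home. Next is tile 3.

jog_arm(targets=[{"xyz": [0,0,-0.1],"spin": 0},{"xyz": [0,0,-0.1],"spin": 0},{"xyz": [0,0,-0.05],"spin": 0},{"xyz": [0.2,-0.11,0],"spin": 0},{"xyz": [0.2,-0.12,0],"spin": 0},{"xyz": [0.2,-0.11,0],"spin": 0},{"xyz": [0,0,0],"spin": 0},{"xyz": [0,0,0],"spin": 0},{"xyz": [0,0,0],"spin": 0},{"xyz": [0,0,0],"spin": 0}])

```text
time: 8.9
tool_pos: [548.4, 31.2, 53.2]
tcp_rot: [3.141, 0.0, -0.022]
contact_force: [0.4, -0.3, -0.1]
grip_width: 0.4
finger_force: 0.0
```

jog_arm(targets=[{"xyz": [0,0,0.08],"spin": 0},{"xyz": [0,0,0.05],"spin": 0},{"xyz": [0,0,0.02],"spin": 0},{"xyz": [0,0,0.02],"spin": 0},{"xyz": [0,0,0.02],"spin": 0},{"xyz": [0,0,0.02],"spin": 0},{"xyz": [0,0,0.02],"spin": 0},{"xyz": [0,0,0.02],"spin": 0},{"xyz": [0,0,0],"spin": 0},{"xyz": [0,0,0],"spin": 0}])

```text
time: 10.15
tool_pos: [548.5, 31.5, 34.6]
tcp_rot: [3.141, -0.0, -0.021]
contact_force: [-8.2, -0.6, 18.4]
grip_width: 0.3
finger_force: 9.3
```

Tile 3 is home. Next is tile 4.

jog_arm(targets=[{"xyz": [0,0,-0.1],"spin": 0},{"xyz": [0,0,-0.1],"spin": 0},{"xyz": [0,0,-0.05],"spin": 0},{"xyz": [0.2,-0.115,0],"spin": 0},{"xyz": [0.2,-0.12,0],"spin": 0},{"xyz": [0.205,-0.115,0],"spin": 0},{"xyz": [0,0,0],"spin": 0},{"xyz": [0,0,0],"spin": 0},{"xyz": [0,0,0],"spin": 0},{"xyz": [0,0,0],"spin": 0}])

```text
time: 11.4
tool_pos: [597.4, 58.2, 53.2]
tcp_rot: [3.141, 0.0, -0.022]
contact_force: [0.2, -0.5, -0.2]
grip_width: 0.5
finger_force: 0.0
```

jog_arm(targets=[{"xyz": [0,0,0.08],"spin": 0},{"xyz": [0,0,0.05],"spin": 0},{"xyz": [0,0,0.02],"spin": 0},{"xyz": [0,0,0.02],"spin": 0},{"xyz": [0,0,0.02],"spin": 0},{"xyz": [0,0,0.02],"spin": 0},{"xyz": [0,0,0.02],"spin": 0},{"xyz": [0,0,0.02],"spin": 0},{"xyz": [0,0,0],"spin": 0},{"xyz": [0,0,0],"spin": 0}])

```text
time: 12.65
tool_pos: [597.8, 58.4, 34.6]
tcp_rot: [3.141, -0.001, -0.021]
contact_force: [-7.0, -0.7, 14.8]
grip_width: 0.3
finger_force: 7.3
```

Tile 4 is home. Next is tile 5.

jog_arm(targets=[{"xyz": [0,0,-0.1],"spin": 0},{"xyz": [0,0,-0.1],"spin": 0},{"xyz": [0,0,-0.05],"spin": 0},{"xyz": [0.17,0.11,0],"spin": 0},{"xyz": [0.19,0.12,0],"spin": 0},{"xyz": [0.18,0.12,0],"spin": 0},{"xyz": [0,0,0],"spin": 0},{"xyz": [0,0,0],"spin": 0},{"xyz": [0,0,0],"spin": 0},{"xyz": [0,0,0],"spin": 0}])

```text
time: 13.9
tool_pos: [640.0, 29.9, 53.2]
tcp_rot: [3.142, 0.0, -0.021]
contact_force: [0.6, 0.2, -1.1]
grip_width: 0.3
finger_force: 0.0
```

jog_arm(targets=[{"xyz": [0,0,0.08],"spin": 0},{"xyz": [0,0,0.05],"spin": 0},{"xyz": [0,0,0.02],"spin": 0},{"xyz": [0,0,0.02],"spin": 0},{"xyz": [0,0,0.02],"spin": 0},{"xyz": [0,0,0.02],"spin": 0},{"xyz": [0,0,0.02],"spin": 0},{"xyz": [0,0,0.025],"spin": 0},{"xyz": [0,0,0],"spin": 0},{"xyz": [0,0,0],"spin": 0}])

```text
time: 15.15
tool_pos: [640.3, 29.6, 34.6]
tcp_rot: [3.141, -0.001, -0.021]
contact_force: [-8.9, 0.7, 16.9]
grip_width: -0.0
finger_force: 8.3
```

All five are pressed. Now I'll lift straight up, then back to the viewing pose to check.

jog_arm(targets=[{"xyz": [0,0,-0.1],"spin": 0},{"xyz": [0,0,-0.3],"spin": 0},{"xyz": [0,0,-0.5],"spin": 0},{"xyz": [0,0,-0.6],"spin": 0},{"xyz": [-0.4,0,-0.6],"spin": 0},{"xyz": [-0.5,0,0],"spin": 0},{"xyz": [-0.5,0,0],"spin": 0},{"xyz": [-0.45,0,0],"spin": 0},{"xyz": [0,0,0],"spin": 0},{"xyz": [0,0,0],"spin": 0}])

```text
time: 16.4
tool_pos: [493.7, 32.5, 201.0]
tcp_rot: [3.141, -0.002, -0.021]
contact_force: [-0.0, -0.3, -0.6]
grip_width: 0.3
finger_force: 0.0
```

Run:
```python
from plant import bot
from h import *
o=bot.get_obs(); print(o['tool_pos'],o['contact_force'])
for n,roi,a in (("wrist",(0,560,0,420),150),("top",(255,328,178,292),12)):
    c=bot.get_calibration(n); im=bot.capture(n); cv2.imwrite(f'pics/{n}1.png',im)
    for k,v in tiles(im,*roi,a).items():
        for p,s in v:
            if s<1500: print(n,k,p.round(1),s,onplane(c,p,34.5)[0].round(1))
cv2.imwrite('pics/s1.png',cv2.resize(np.vstack([cv2.imread('pics/scene0.png')[190:310,100:380],bot.capture('scene')[190:310,100:380]]),None,fx=2.4,fy=2.4))
```

```text
[493.65158823  32.52616819 201.04339249] [-0.04313764 -0.25276332 -0.63339529]
wrist white [327.4 102.7] 1092 [587.  -12.3  34.5]
wrist white [282.4 232.7] 574 [456.7  33.7  34.5]
wrist turq [253.1  93.4] 642 [596.9  58.4  34.5]
wrist turq [282.4 145.1] 555 [548.3  31.7  34.5]
wrist turq [309.5 192.5] 486 [499.9   4.7  34.5]
wrist black [282.5  42.1] 595 [640.1  29.5  34.5]
top white [290.5 274.9] 48 [451.8  34.8  34.5]
top turq [278.3 210.2] 25 [602.5  59.   34.5]
top black [290.5 193.8] 92 [640.5  29.4  34.5]
top black [271.5 208.7] 21 [606.3  74.7  34.5]
top black [288.6 212. ] 31 [597.6  35.   34.5]
top black [260.4 252.8] 415 [504.3 102.7  34.5]
```

View pics/s1.png

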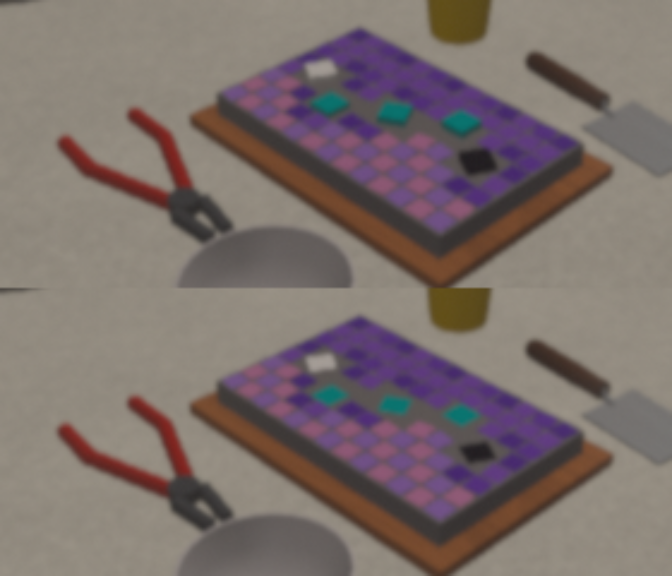

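The before/after crop shows all five tiles flush, with white at about (321,362) and black at about (477,453) in the lower half. The bowl, cup, knife and nippers haven't moved.

```bash
python3 -c "
from plant import bot
print(bot.close_job())"
```

```text
the job is handed in; nothing more can be done
None
```

All five tiles were pressed home in one pass from white to black (15–21 N at each stop, TCP at 34.5–34.6 mm), the other objects look unmoved, the arm is clear, and the job was handed in at about 16.5 s.

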